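# Draw out the photo printer's paper tray

## Robot

A 6-joint arm with a two-finger parallel gripper is mounted at the origin on the work surface. World frame = base frame: x ahead of the robot, y to its left, z up, the work surface at z = 0. Lengths are in m, angles in rad, forces in N, time in s.
With the tool pointing down it reaches from about 0.225 to 0.875 m from the base axis. Payload 3.4 kg.
Tool frame: the origin (TCP) lies between the finger pads; the fingertips stand 25 mm ahead of it and the grasp point (between the pads) lies 6 mm ahead of it (manip.tips_ahead is the distance from the TCP to the fingertips, in m); z points along the fingers, x is the direction in which the jaws open and shut, and the axes are right-handed (so a half turn about z gives the same grasp; the last joint's range is limited). The gripper opens to 85 mm and grips with 20 to 120 N. Pads are 22 mm wide; open, the fingers measure 114 mm over their backs; the gripper's body (76 mm by 85 mm) begins 54 mm behind the grasp point. The pads swing forward as they close: fully open they stand 13 mm farther back than shut.
Start: joints at [1.058, 0.276, 1.505, -0, 1.361, -0.121], TCP at [0.22, 0.531, 0.256] pointing down, gripper open.
Joint ranges: [-2.89, 2.89], [-0.75, 2.08], [0.22, 2.7], [-1.18, 4.32], [0.11, 2.71], [-2.7, 2.7]. Speed limits (rad/s): [2.57, 2.57, 3.14, 3.14, 3.14, 3.14].

## Interface

Orientations are given as a unit quaternion [w, x, y, z].
In Python, from rig import manip gives the robot as it stands. The module is installed in compiled form; this text tells all that it offers.
- The arm moves only by the tool send_rows, never from a script. Its argument "plan" is a list of rows, each an object with "linear": the shift along the tool's x, y, z in m, a list of three; "delta_rot": the turn, a rotation vector about the tool's x, y, z in degrees, a list of three; "fingers": the finger opening in m, from 0 to 0.0854. A call has 1 to 12 rows; each row shifts and turns the pose as measured when the row begins, along the tool's axes as they then stand; what a row does not reach is not made up. A row lasts 1/12 s, in which the tool goes at most 41.7 mm and 7.16 degrees, less where a joint would pass 70% of its speed; a pose out of reach is approached as far as the arm can. A call with a gripper value outside its range is refused whole. The fingers move at their own pace and stop on an object; "force" is the grip in N (left out, the last holds). Time passes only in rows, so rows that do not move let the fingers close. It gives the time, the measured TCP pose, the force and the opening at its end, in the units of the state.
- manip.get_state(): the state, without advancing time (a new reading comes with each control period).
- manip.get_image(name): name is "side" or "top"; returns the picture (420x560x3 uint8, red, green, blue); there is no depth.
- manip.camera_info(name): a dict with "K" (3x3 intrinsics, pixels), "dist" ([k1, k2, p1, p2, k3] as OpenCV has them; the pictures are not rectified), "rvec" (rotation vector, rad) and "tvec" (3), from world to camera coordinates, as OpenCV has them. Camera axes: x right, y down, z forward; pixel columns grow to the right and rows downward; lengths in m; the calibration is good to about 2 mm. A picture is of the moment at which its call begins. camera_info takes no time and is no camera call.
- manip.sign_off(): hands the job in, once; it reports no verdict.
Trained networks look in the newest picture that a camera, given by its name, has taken for a name from the list of things; names that differ only in an ending like _2 or _b are one class to them, and where a whole thing is asked for, a point or a joint stands for the part that bears it (a point fixed in the world has none). Each returns a list of dicts, best first, with "p" (0 to 1); they miss things now and then, are a little off and sometimes report something else, mostly with a low value. They report only what shows in the picture. A call takes as long as a camera call.
- manip.find_in(thing, camera): "extent" ([left, top, right, bottom] in pixels, round what is visible of it).
- manip.masks_of(thing, camera): "pixels" (420x560 bool, what is visible of it) and "extent" ([left, top, right, bottom] in pixels, round what is visible of it).
The state is a dict: "clock": time; "qpos": joint angles; "qd": joint speeds; "effort": joint torques, N m; "position": TCP position; "ee_rot": TCP orientation; "contact_force": force on the tool from outside, world axes, zero at the start; "moment": the same for the moment, N m; "width": finger opening in m.
Only numpy, scipy, OpenCV 4.12 (cv2) and the standard library are available. Lean on these libraries where they do the work, as an engineer would, in place of code of your own. Each camera call takes 0.05 s, during which the arm holds its last target. There are 200 camera calls.

## Task

Clear the way and open the photo printer for loading: first slide the red tin that stands in front of it aside along the desk onto the round cork mat, pushing it with the fingers and keeping it upright. Then hook a fingertip behind the printer tray's blue lip and draw the tray out to its stop, without squeezing the lip from its front and without the tray hitting the tin. Lift nothing, and leave the jar and the other things as they are.

Things in the scene. Friction and masses are not known exactly. Their poses are not given: they have to be found in the camera images.
- printer: white compact photo printer, fixed to the desk, 200 (x) x 190 (y) x 70 mm high; origin under its centre, its own -x is the front out of which the tray slides, z up. Its front face is at x = -100 mm
- tray (a joint): travel of the grey paper tray along the printer's -x: 0 = in, 0.110 m = fully out at its stop. Starts 0 to 20 mm out, stays where left, about 2.5 N to slide. The open-topped tray is 130 mm wide; floor's upper face 12 mm above the desk, side walls up to 25 mm
- lip (a point): middle of the rear upper edge of the blue lip across the tray's front end, 38 mm above the desk; moves with the tray. The lip is an upright plate 130 mm wide, 8 mm thick from here towards printer -x, 26 mm above the tray floor; its face that looks away from the printer is not to be pressed. At joint 0 it is at printer x = -150 mm, y = 0: the open space behind it, up to the printer's front face, is then 50 mm long and 122 mm wide
- tin: loose round red tin with brass-coloured rim and closed top, 100 mm diameter, 55 mm high, about 0.3 kg, standing on the desk in the tray's way, 245 to 270 mm ahead of the printer's centre; origin at the centre of its underside, z up through its top
- mat: round flat cork mat, 150 mm diameter, 1 mm thin, lying on the desk 160 to 215 mm to one side (left or right) of the tin, fixed; a thing slides onto it without a step; origin at its centre
- jar: loose bystander, leave alone; small amber glass jar with white cap, 60 mm diameter, 62 mm high, on the other side of the tin from the mat; origin at the centre of its underside
- flask: loose bystander, leave alone; steel flask with black cap, 72 mm diameter, 220 mm high; origin at the centre of its underside
- mug: loose bystander, leave alone; blue mug, 76 mm diameter, 70 mm high; origin at the centre of its underside
- tape: loose bystander, leave alone; yellow tape ring lying flat, 84 mm diameter, 22 mm high; origin at the centre of its underside
- driver: loose bystander, leave alone; screwdriver lying on the desk at the left; origin under its middle

How it is judged:
By the outcome, as a careful person would: the job done as asked, in the order asked, and still so for the second after the job is handed in, with the robot touching nothing.
It also fails if it takes over 50 s, if anything falls off the work surface, if the arm or the gripper's body presses on something with over 40 N, if the wrist force passes 120 N, or if a joint passes its speed limit or range.

## Working session

There is one attempt and no reset: what is moved stays moved. The work goes in short steps, Python scripts to look and compute and a tool call to move; the robot and the scene stay as the last step left them, time stands still between calls to the robot, and variables do not carry over. Pictures are saved under pics/ and viewed, about 8 in all and at most 12, crops included, and the job is handed in when it is done.

Besides the shell and the picture viewer there is one more tool, called after ">>>" as name([rows], argument=value, ...), one row to a line, values as JSON. send_rows: Moves the arm, as the interface text tells. Its arguments: {"type":"object","properties":{"plan":{"type":"array","items":{"type":"object","properties":{"linear":{"type":"array","items":{"type":"number"}},"delta_rot":{"type":"array","items":{"type":"number"}},"fingers":{"type":"number"}}}},"force":{"type":"number"}},"required":["plan"]}

```bash
mkdir -p pics
cat > h.py <<'E'
import numpy as np, cv2
from rig import manip
from scipy.spatial.transform import Rotation as R
def cam(n):
    c=manip.camera_info(n); return {k:np.array(v,float) for k,v in c.items() if k in('K','dist','rvec','tvec')}
def ray(n,uv):
    c=cam(n); p=cv2.undistortPoints(np.array(uv,float).reshape(-1,1,2),c['K'],c['dist'])[:,0]
    Rm=cv2.Rodrigues(c['rvec'])[0]; d=np.c_[p,np.ones(len(p))]@Rm; o=-Rm.T@c['tvec'].ravel(); return o,d
def onz(n,uv,z):
    o,d=ray(n,uv); t=(z-o[2])/d[:,2]; return o+d*t[:,None]
def proj(n,P):
    c=cam(n); return cv2.projectPoints(np.array(P,float).reshape(-1,3),c['rvec'],c['tvec'],c['K'],c['dist'])[0][:,0]
def tool():
    s=manip.get_state(); q=s['ee_rot']; return s,R.from_quat([q[1],q[2],q[3],q[0]])
def snap(n,f):
    im=manip.get_image(n); cv2.imwrite(f,im[:,:,::-1]); return im
E
python3 - <<'E'
from h import *
a=snap('top','pics/a.png'); 
for n in ['top']:
  for t in ['printer','lip','tin','mat','jar','flask','mug','tape','driver']:
    for d in manip.masks_of(t,n)[:1]:
      ys,xs=np.nonzero(d['pixels']); print(n,t,round(d['p'],2),np.round(d['extent']),onz(n,[[xs.mean(),ys.mean()]],0.0).round(3))
b=snap('side','pics/b.png')
s,r=tool(); print(s, r.as_matrix().round(3))
E
```

```text
top printer 0.89 [279. 138. 353. 233.] [[ 0.749 -0.094  0.   ]]
top lip 0.77 [284. 204. 328. 230.] [[ 0.636 -0.075  0.   ]]
top tin 0.72 [278. 240. 312. 271.] [[ 0.523 -0.042  0.   ]]
top mat 0.58 [342. 244. 385. 290.] [[ 0.487 -0.244  0.   ]]
top jar 0.86 [233. 246. 248. 260.] [[0.532 0.129 0.   ]]
top flask 0.95 [440. 217. 490. 240.] [[ 0.61  -0.565  0.   ]]
top driver 0.72 [ 80. 206. 119. 261.] [[0.564 0.547 0.   ]]
{'clock': 0.55, 'qpos': array([ 1.05797734e+00,  2.75889586e-01,  1.50493781e+00,  2.47441317e-05,
        1.36070600e+00, -1.20995180e-01]), 'qd': array([ 0.00138184, -0.00191065, -0.00169221, -0.00240103, -0.00128131,
        0.00025726]), 'effort': array([ 1.05174015e-03, -4.16324222e+01, -2.45938379e+01, -3.22554442e-06,
        6.89639473e-04, -1.57681723e-05]), 'position': array([0.21957762, 0.53143405, 0.25631886]), 'ee_rot': array([-2.41747477e-05,  8.31227827e-01,  5.55931918e-01,  2.09722683e-05]), 'contact_force': array([0.33739515, 0.81204291, 0.96131478]), 'moment': array([-0.01708369,  0.02278978, -0.03081477]), 'width': 0.08534799294749615} [[ 0.382  0.924  0.   ]
 [ 0.924 -0.382  0.   ]
 [ 0.    -0.    -1.   ]]
```

View pics/a.png

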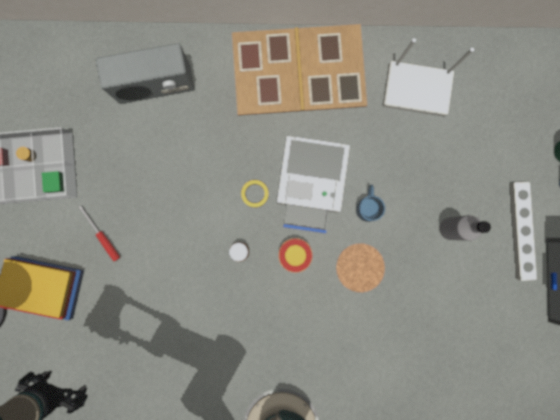

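View pics/b.png

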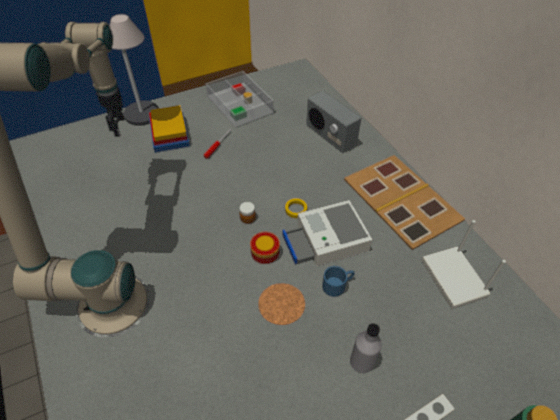

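```bash
cat > fit.py <<'E'
from h import *
from scipy.optimize import least_squares
A=np.linspace(0,2*np.pi,60,endpoint=False)
def cyl(x,y,r,h): return np.vstack([np.c_[x+r*np.cos(A),y+r*np.sin(A),np.full(60,z)] for z in (0,h)])
def box(x,y,th,x0,x1,y0,y1,z0,z1):
    P=np.array([[a,b,c] for a in(x0,x1) for b in(y0,y1) for c in(z0,z1)],float)
    c,s=np.cos(th),np.sin(th); return np.c_[x+c*P[:,0]-s*P[:,1],y+s*P[:,0]+c*P[:,1],P[:,2]]
def hullc(n,P):
    h=cv2.convexHull(proj(n,P).astype(np.float32)); m=cv2.moments(h); return np.array([m['m10'],m['m01']])/m['m00'],h
def mc(n,t,pmin=0.3):
    d=manip.masks_of(t,n)
    if not d or d[0]['p']<pmin: return None
    return d[0]['pixels']
def fitcyl(t,r,h,x0,cams=('top','side')):
    C={}
    for n in cams:
        m=mc(n,t)
        if m is not None: ys,xs=np.nonzero(m); C[n]=np.array([xs.mean(),ys.mean()])
    out={}
    for k in list(C)+['both']:
        cs=list(C) if k=='both' else [k]
        s=least_squares(lambda p:np.concatenate([hullc(n,cyl(*p,r,h))[0]-C[n] for n in cs]),x0)
        out[k]=s.x.round(4).tolist()+[round(float(np.abs(s.fun).max()),2)]
    print(t,out); return out
E
python3 - <<'E'
from fit import *
for n in('top','side'): manip.get_image(n)
fitcyl('tin',.05,.055,[.52,-.04]); fitcyl('mat',.075,.001,[.48,-.24]); fitcyl('jar',.03,.062,[.53,.13]); fitcyl('mug',.038,.07,[.65,-.25])
ims={n:manip.get_image(n) for n in('top','side')}
# lip: blue pixels
L={}
for n in ims:
    hsv=cv2.cvtColor(ims[n],cv2.COLOR_RGB2HSV); b=((hsv[...,0]>105)&(hsv[...,0]<125)&(hsv[...,1]>120)).astype(np.uint8)
    x0,y0,x1,y1={'top':(275,215,335,240),'side':(275,215,315,270)}[n]
    w=np.zeros_like(b); w[y0:y1,x0:x1]=1; b&=w; L[n]=b; ys,xs=np.nonzero(b); print(n,len(xs),xs.mean(),ys.mean(),xs.min(),xs.max(),ys.min(),ys.max())
# printer pose: IoU on masks
M={n:mc(n,'printer') for n in ims}
from scipy.optimize import minimize
def mask(n,P):
    z=np.zeros((420*4,560*4),np.uint8); cv2.fillConvexPoly(z,np.round(hullc(n,P)[1]*4+1.5).astype(np.int32),1); return cv2.resize(z.astype(np.float32),(560,420),interpolation=cv2.INTER_AREA)
def tot(p):
    x,y,th,j=p; e=0
    for n in ims:
        a=mask(n,box(x,y,th,-.1,.1,-.095,.095,0,.07)); l=mask(n,box(x,y,th,-.158-j,-.150-j,-.065,.065,.012,.038))
        white=M[n].astype(np.float32).copy(); 
        t=mask(n,box(x,y,th,-.158-j,-.1,-.065,.065,.0,.038)); ig=(t>0)&(a<.5)
        e+=np.abs(a-white)[~ig].sum()+2*np.abs(l-L[n]).sum()
    return e
best=None
for th in(-.15,-.05,.05,-.3):
    s=minimize(tot,[.76,-.1,th,.01],method='Nelder-Mead',options=dict(initial_simplex=np.array([[.76,-.1,th,.01],[.78,-.1,th,.01],[.76,-.08,th,.01],[.76,-.1,th+.1,.01],[.76,-.1,th,.02]]),xatol=1e-4,fatol=.1))
    print(s.x.round(4),round(s.fun,1))
    if best is None or s.fun<best.fun: best=s
x,y,th,j=best.x
print('lip',x-(.15+j)*np.cos(th),y-(.15+j)*np.sin(th))
for n in ims:
    im=ims[n][:,:,::-1].copy()
    big=cv2.resize(im,None,fx=4,fy=4,interpolation=cv2.INTER_CUBIC)
    for B in((-.1,.1,-.095,.095,0,.07),(-.158-j,-.150-j,-.065,.065,.012,.038)):
        cv2.polylines(big,[np.round(hullc(n,box(x,y,th,*B))[1]*4+1.5).astype(int)],True,(0,255,0),1)
    c={'top':(200,120),'side':(230,170)}[n]; cv2.imwrite(f'pics/c_{n}.png',big[c[1]*4:c[1]*4+500,c[0]*4:c[0]*4+700])
E
```

```text
tin {'top': [0.5232, -0.04, 0.0], 'side': [0.5221, -0.035, 0.0], 'both': [0.5226, -0.0381, 0.63]}
mat {'top': [0.4859, -0.2436, 0.0], 'side': [0.4814, -0.2403, 0.0], 'both': [0.4835, -0.242, 0.82]}
jar {'top': [0.5335, 0.1259, 0.0], 'side': [0.5293, 0.1306, 0.0], 'both': [0.5317, 0.1276, 0.95]}
mug {'top': [0.6701, -0.2663, 0.0], 'both': [0.6701, -0.2663, 0.0]}
top 2 290.5 226.0 289 292 226 226
side 119 289.5546218487395 246.14285714285714 283 296 230 263
[ 0.7641 -0.0897 -0.1411  0.0098] 608.7
[ 0.7647 -0.0899 -0.1384  0.0113] 604.6
[ 0.7644 -0.0895 -0.1475  0.011 ] 603.2
[ 0.7645 -0.0904 -0.1354  0.0101] 600.7
lip 0.6058768075680776 -0.06879756133377954
```

View pics/c_top.png

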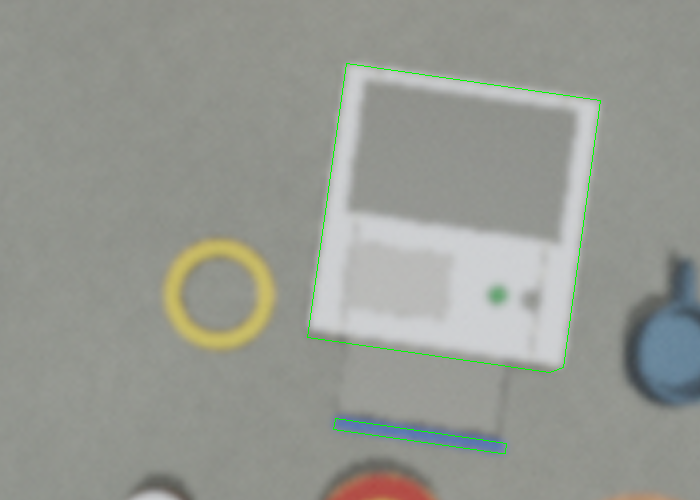

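The overlay shows that the printer and lip fits agree with the picture: the lip runs from about x=333 to x=505 in the crop, and the tin is just below it. Next I turn the tool so that its jaw axis lies across the push direction.

>>> send_rows([
  {"linear":[0,0,0],"delta_rot":[0,0,7.12],"fingers":0.05},
  {"linear":[0,0,0],"delta_rot":[0,0,7.12],"fingers":0.05},
  {"linear":[0,0,0],"delta_rot":[0,0,7.12],"fingers":0.05},
  {"linear":[0,0,0],"delta_rot":[0,0,7.12],"fingers":0.05},
  {"linear":[0,0,0],"delta_rot":[0,0,7.12],"fingers":0.05},
  {"linear":[0,0,0],"delta_rot":[0,0,7.12],"fingers":0.05},
  {"linear":[0,0,0],"delta_rot":[0,0,7.12],"fingers":0.05},
  {"linear":[0,0,0],"delta_rot":[0,0,7.12],"fingers":0.05},
  {"linear":[0,0,0],"delta_rot":[0,0,7.12],"fingers":0.05},
  {"linear":[0,0,0],"delta_rot":[0,0,7.12],"fingers":0.05},
  {"linear":[0,0,0],"delta_rot":[0,0,7.12],"fingers":0.05},
])

```text
clock: 2.17
position: [0.2196, 0.5315, 0.2563]
ee_rot: [-0.0, 0.995, -0.101, 0.0]
contact_force: [0.2, -0.8, -0.4]
width: 0.0498
```

```bash
cat > go.py <<'E'
import sys
from h import *
s,r=tool(); M=r.as_matrix(); t=np.array(list(map(float,sys.argv[1:4])))
print('t',s['clock'],'pos',s['position'].round(4),'F',s['contact_force'].round(2),'w',round(s['width'],4),'tips',manip.tips_ahead)
print('yaw',np.degrees(np.arctan2(M[1,0],M[0,0])).round(2),'z',M[:,2].round(3),'delta tool',(M.T@(t-s['position'])).round(4))
E
python3 go.py .5376 .0406 .2563
```

```text
t 2.1667 pos [0.2196 0.5315 0.2563] F [ 0.24 -0.84 -0.36] w 0.0498 tips 0.025
yaw -11.54 z [ 0.  0. -1.] delta tool [0.4098 0.4173 0.    ]
```

>>> send_rows([
  {"linear":[0.0273,0.0278,0]},
  {"linear":[0.0273,0.0278,0]},
  {"linear":[0.0273,0.0278,0]},
  {"linear":[0.0273,0.0278,0]},
  {"linear":[0.0273,0.0278,0]},
  {"linear":[0.0273,0.0278,0]},
  {"linear":[0.0273,0.0278,0]},
  {"linear":[0.0273,0.0278,0]},
  {"linear":[0.0273,0.0278,0]},
  {"linear":[0.0273,0.0278,0]},
  {"linear":[0.0273,0.0278,0]},
  {"linear":[0.0273,0.0278,0]},
])

```text
$.plan[0]: bad value
```

```bash
python3 go.py .5376 .0406 .035
```

```text
t 2.1667 pos [0.2196 0.5315 0.2563] F [ 0.24 -0.84 -0.36] w 0.0498 tips 0.025
yaw -11.54 z [ 0.  0. -1.] delta tool [0.4098 0.4173 0.2213]
```

All fields are needed in each row.

>>> send_rows([
  {"linear":[0.0273,0.0278,0],"delta_rot":[0,0,0],"fingers":0.05},
  {"linear":[0.0273,0.0278,0],"delta_rot":[0,0,0],"fingers":0.05},
  {"linear":[0.0273,0.0278,0],"delta_rot":[0,0,0],"fingers":0.05},
  {"linear":[0.0273,0.0278,0],"delta_rot":[0,0,0],"fingers":0.05},
  {"linear":[0.0273,0.0278,0],"delta_rot":[0,0,0],"fingers":0.05},
  {"linear":[0.0273,0.0278,0],"delta_rot":[0,0,0],"fingers":0.05},
  {"linear":[0.0273,0.0278,0],"delta_rot":[0,0,0],"fingers":0.05},
  {"linear":[0.0273,0.0278,0],"delta_rot":[0,0,0],"fingers":0.05},
  {"linear":[0.0273,0.0278,0],"delta_rot":[0,0,0],"fingers":0.05},
  {"linear":[0.0273,0.0278,0],"delta_rot":[0,0,0],"fingers":0.05},
  {"linear":[0.0273,0.0278,0],"delta_rot":[0,0,0],"fingers":0.05},
  {"linear":[0.0273,0.0278,0],"delta_rot":[0,0,0],"fingers":0.05},
])

```text
clock: 3.17
position: [0.4799, 0.1304, 0.2553]
ee_rot: [-0.004, 0.995, -0.096, 0.002]
contact_force: [0.4, 1.0, -0.8]
width: 0.0494
```

```bash
python3 go.py .5376 .0406 .035
```

```text
t 3.1667 pos [0.4799 0.1304 0.2553] F [ 0.44  0.97 -0.79] w 0.0494 tips 0.025
yaw -10.97 z [ 0.004  0.008 -1.   ] delta tool [0.0732 0.0792 0.2198]
```

>>> send_rows([
  {"linear":[0.0245,0.0265,0],"delta_rot":[0,0,0],"fingers":0.05},
  {"linear":[0.0245,0.0265,0],"delta_rot":[0,0,0],"fingers":0.05},
  {"linear":[0.0245,0.0265,0],"delta_rot":[0,0,0],"fingers":0.05},
  {"linear":[0,0,0],"delta_rot":[0,0,0],"fingers":0.05},
  {"linear":[0,0,0.03],"delta_rot":[0,0,0],"fingers":0.05},
  {"linear":[0,0,0.03],"delta_rot":[0,0,0],"fingers":0.05},
  {"linear":[0,0,0.03],"delta_rot":[0,0,0],"fingers":0.05},
  {"linear":[0,0,0.02],"delta_rot":[0,0,0],"fingers":0.05},
  {"linear":[0,0,0],"delta_rot":[0,0,0],"fingers":0.05},
])

```text
clock: 3.92
position: [0.5489, 0.0235, 0.1442]
ee_rot: [-0.003, 0.995, -0.103, 0.009]
contact_force: [-0.3, 0.0, 0.2]
width: 0.05
```

```bash
python3 go.py .5376 .0406 .035
```

```text
t 3.9167 pos [0.5489 0.0235 0.1442] F [-0.33  0.02  0.2 ] w 0.05 tips 0.025
yaw -11.82 z [ 0.019  0.004 -1.   ] delta tool [-0.0165 -0.0136  0.109 ]
```

>>> send_rows([
  {"linear":[-0.008,-0.007,0],"delta_rot":[-0.4,-1.0,0],"fingers":0.05},
  {"linear":[-0.007,-0.006,0],"delta_rot":[0,0,0],"fingers":0.05},
  {"linear":[0,0,0],"delta_rot":[0,0,0],"fingers":0.05},
])

```text
clock: 4.17
position: [0.5359, 0.0412, 0.1452]
ee_rot: [-0.001, 0.995, -0.103, -0.001]
contact_force: [0.6, 0.2, 0.3]
width: 0.0496
```

```bash
python3 go.py .5376 .0406 .035
```

```text
t 4.1667 pos [0.5359 0.0412 0.1452] F [0.6  0.24 0.32] w 0.0496 tips 0.025
yaw -11.86 z [-0.002  0.001 -1.   ] delta tool [0.0021 0.0003 0.1102]
```

>>> send_rows([
  {"linear":[0,0,0.025],"delta_rot":[0,0,0],"fingers":0.05},
  {"linear":[0,0,0.025],"delta_rot":[0,0,0],"fingers":0.05},
  {"linear":[0,0,0.02],"delta_rot":[0,0,0],"fingers":0.05},
  {"linear":[0,0,0.01],"delta_rot":[0,0,0],"fingers":0.05},
  {"linear":[0,0,0.005],"delta_rot":[0,0,0],"fingers":0.05},
  {"linear":[0,0,0],"delta_rot":[0,0,0],"fingers":0.05},
])

```text
clock: 4.67
position: [0.5435, 0.0453, 0.0689]
ee_rot: [-0.001, 0.995, -0.1, 0.011]
contact_force: [-0.6, -0.0, 0.4]
width: 0.0499
```

```bash
python3 go.py .4937 -.189 .035
python3 - <<'E'
from h import *
a=snap('side','x.png'); b=snap('top','x.png')
o=np.hstack([cv2.resize(a[190:330,200:340],(400,400)),cv2.resize(b[200:300,240:400],(400,400))[:, :]])
cv2.imwrite('pics/d.png',o[:,:,::-1])
E
```

```text
t 4.6667 pos [0.5435 0.0453 0.0689] F [-0.57 -0.03  0.38] w 0.0499 tips 0.025
yaw -11.48 z [ 0.022  0.    -1.   ] delta tool [-0.0029  0.2397  0.0328]
```

View pics/d.png

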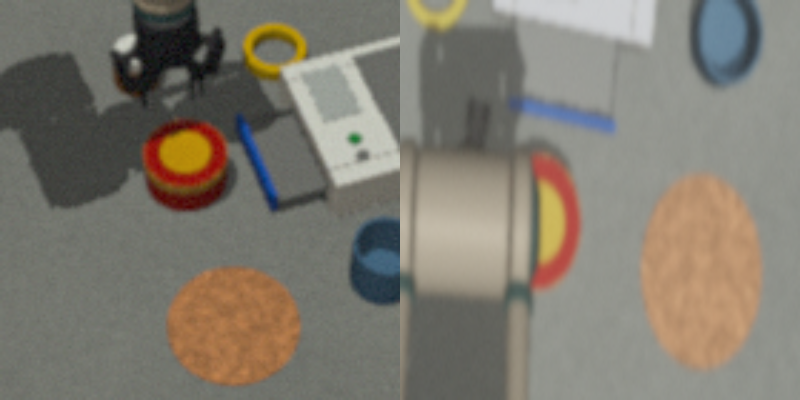

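>>> send_rows([
  {"linear":[-0.002,0,0.01],"delta_rot":[0,-1.2,0],"fingers":0.05},
  {"linear":[0,0,0.012],"delta_rot":[0,0,0],"fingers":0.05},
  {"linear":[0,0,0.008],"delta_rot":[0,0,0],"fingers":0.05},
  {"linear":[0,0,0.003],"delta_rot":[0,0,0],"fingers":0.05},
  {"linear":[0,0,0],"delta_rot":[0,0,0],"fingers":0.05},
])

```text
clock: 5.18
position: [0.5465, 0.0458, 0.0392]
ee_rot: [-0.003, 0.995, -0.1, 0.005]
contact_force: [1.0, -0.5, -0.3]
width: 0.05
```

```bash
python3 go.py .4937 -.189 .035
```

```text
t 5.1833 pos [0.5465 0.0458 0.0392] F [ 1.01 -0.46 -0.31] w 0.05 tips 0.025
yaw -11.46 z [ 0.011  0.004 -1.   ] delta tool [-0.0052  0.2406  0.0027]
```

>>> send_rows([
  {"linear":[-0.006,0,0.001],"delta_rot":[-0.2,-0.6,0],"fingers":0.05},
  {"linear":[0,0,0],"delta_rot":[0,0,0],"fingers":0.05},
  {"linear":[0,0.006,0],"delta_rot":[0,0,0],"fingers":0.05},
  {"linear":[0,0.009,0],"delta_rot":[0,0,0],"fingers":0.05},
  {"linear":[0,0.009,0],"delta_rot":[0,0,0],"fingers":0.05},
  {"linear":[0,0.009,0],"delta_rot":[0,0,0],"fingers":0.05},
  {"linear":[0,0.009,0],"delta_rot":[0,0,0],"fingers":0.05},
  {"linear":[0,0.009,0],"delta_rot":[0,0,0],"fingers":0.05},
  {"linear":[0,0.009,0],"delta_rot":[0,0,0],"fingers":0.05},
])

```text
clock: 5.93
position: [0.5277, -0.0158, 0.0392]
ee_rot: [-0.002, 0.995, -0.1, 0.0]
contact_force: [0.5, 1.5, -0.9]
width: 0.0503
```

```bash
python3 go.py .4937 -.189 .037
```

```text
t 5.9333 pos [ 0.5277 -0.0158  0.0392] F [ 0.48  1.52 -0.88] w 0.0503 tips 0.025
yaw -11.44 z [ 0.001  0.005 -1.   ] delta tool [0.001  0.1765 0.0013]
```

Pushing; the measured force is 1.5 N against the motion.

>>> send_rows([
  {"linear":[0,0.01,0],"delta_rot":[0,0,0],"fingers":0.05},
  {"linear":[0,0.01,0],"delta_rot":[0,0,0],"fingers":0.05},
  {"linear":[0,0.01,0],"delta_rot":[0,0,0],"fingers":0.05},
  {"linear":[0,0.01,0],"delta_rot":[0,0,0],"fingers":0.05},
  {"linear":[0,0.01,0],"delta_rot":[0,0,0],"fingers":0.05},
  {"linear":[0,0.01,0],"delta_rot":[0,0,0],"fingers":0.05},
  {"linear":[0,0.01,0],"delta_rot":[0,0,0],"fingers":0.05},
  {"linear":[0,0.01,0],"delta_rot":[0,0,0],"fingers":0.05},
  {"linear":[0,0.01,0],"delta_rot":[0,0,0],"fingers":0.05},
  {"linear":[0,0.006,0],"delta_rot":[0,0,0],"fingers":0.05},
  {"linear":[0,0.003,0],"delta_rot":[0,0,0],"fingers":0.05},
  {"linear":[0,0,0],"delta_rot":[0,0,0],"fingers":0.05},
])

```text
clock: 6.93
position: [0.5051, -0.1254, 0.0391]
ee_rot: [-0.003, 0.995, -0.102, 0.0]
contact_force: [0.9, 3.1, -0.0]
width: 0.0498
```

```bash
python3 go.py .4937 -.189 .037
python3 - <<'E'
from fit import *
snap('side','pics/e.png'); fitcyl('tin',.05,.055,[.49,-.2],('side',))
E
```

```text
t 6.9333 pos [ 0.5051 -0.1254  0.0391] F [ 0.86  3.07 -0.03] w 0.0498 tips 0.025
yaw -11.74 z [ 0.001  0.006 -1.   ] delta tool [0.0017 0.0646 0.0017]
tin {'side': [0.494, -0.1755, 0.0], 'both': [0.494, -0.1755, 0.0]}
```

View pics/e.png

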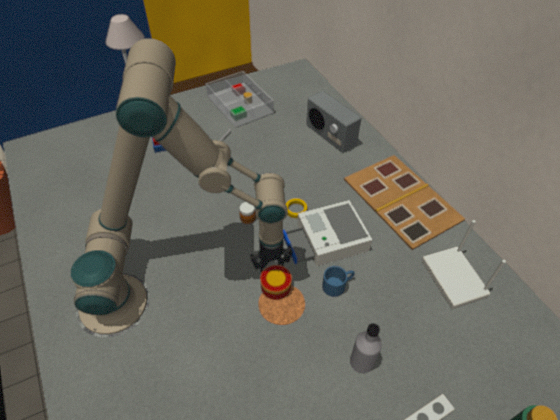

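The tin stands upright at pixel (276,282), with its front edge on the mat centred at about (282,303). About 65 mm remain.

>>> send_rows([
  {"linear":[0,0.006,0],"delta_rot":[0,0,0],"fingers":0.05},
  {"linear":[0,0.01,0],"delta_rot":[0,0,0],"fingers":0.05},
  {"linear":[0,0.01,0],"delta_rot":[0,0,0],"fingers":0.05},
  {"linear":[0,0.01,0],"delta_rot":[0,0,0],"fingers":0.05},
  {"linear":[0,0.01,0],"delta_rot":[0,0,0],"fingers":0.05},
  {"linear":[0,0.008,0],"delta_rot":[0,0,0],"fingers":0.05},
  {"linear":[0,0.004,0],"delta_rot":[0,0,0],"fingers":0.05},
  {"linear":[0,0.002,0],"delta_rot":[0,0,0],"fingers":0.05},
  {"linear":[0,0,0],"delta_rot":[0,0,0],"fingers":0.05},
])

```text
clock: 7.78
position: [0.4919, -0.1885, 0.0389]
ee_rot: [-0.004, 0.995, -0.101, 0.0]
contact_force: [0.8, 2.6, 3.0]
width: 0.0499
```

```bash
python3 go.py .4937 -.189 .037
python3 - <<'E'
from fit import *
manip.get_image('side'); fitcyl('tin',.05,.055,[.49,-.2],('side',))
E
```

```text
t 7.7833 pos [ 0.4919 -0.1885  0.0389] F [0.81 2.64 2.99] w 0.0499 tips 0.025
yaw -11.64 z [ 0.001  0.008 -1.   ] delta tool [0.0019 0.0001 0.0019]
tin {'side': [0.4805, -0.2401, 0.0], 'both': [0.4805, -0.2401, 0.0]}
```

>>> send_rows([
  {"linear":[0,-0.008,0],"delta_rot":[0,0,0],"fingers":0.05},
  {"linear":[0,-0.012,0],"delta_rot":[0,0,0],"fingers":0.05},
  {"linear":[0,-0.012,0],"delta_rot":[0,0,0],"fingers":0.05},
  {"linear":[0,0,0],"delta_rot":[0,0,0],"fingers":0.05},
  {"linear":[0,0,-0.025],"delta_rot":[0,0,0],"fingers":0.05},
  {"linear":[0,0,-0.03],"delta_rot":[0,0,0],"fingers":0.0},
  {"linear":[0,0,-0.03],"delta_rot":[0,0,0],"fingers":0.0},
  {"linear":[0,0,-0.03],"delta_rot":[0,0,0],"fingers":0.0},
  {"linear":[0,0,-0.01],"delta_rot":[0,0,0],"fingers":0.0},
  {"linear":[0,0,0],"delta_rot":[0,0,0],"fingers":0.0},
])

```text
clock: 8.72
position: [0.4974, -0.1498, 0.1666]
ee_rot: [-0.002, 0.995, -0.095, -0.004]
contact_force: [0.1, 0.8, -0.0]
width: 0.0002
```

>>> send_rows([
  {"linear":[0,0,0],"delta_rot":[0,0,-7.1],"fingers":0.0},
  {"linear":[0,0,0],"delta_rot":[0,0,-7.1],"fingers":0.0},
  {"linear":[0,0,0],"delta_rot":[0,0,-7.1],"fingers":0.0},
  {"linear":[0,0,0],"delta_rot":[0,0,-7.1],"fingers":0.0},
  {"linear":[0,0,0],"delta_rot":[0,0,-7.1],"fingers":0.0},
  {"linear":[0,0,0],"delta_rot":[0,0,-7.1],"fingers":0.0},
  {"linear":[0,0,0],"delta_rot":[0,0,-7.1],"fingers":0.0},
  {"linear":[0,0,0],"delta_rot":[0,0,-7.1],"fingers":0.0},
  {"linear":[0,0,0],"delta_rot":[0,0,-7.1],"fingers":0.0},
  {"linear":[0,0,0],"delta_rot":[0,0,-7.1],"fingers":0.0},
  {"linear":[0,0,0],"delta_rot":[0,0,-7.1],"fingers":0.0},
  {"linear":[0,0,0],"delta_rot":[0,0,-7.1],"fingers":0.0},
])

```text
clock: 9.72
position: [0.4921, -0.1423, 0.1552]
ee_rot: [-0.01, 0.791, 0.611, -0.007]
contact_force: [-0.1, -0.3, 0.4]
width: -0.0
```

```bash
python3 go.py .6387 -.0727 .045
```

```text
t 9.7167 pos [ 0.4921 -0.1423  0.1552] F [-0.1  -0.25  0.36] w -0.0 tips 0.025
yaw 75.35 z [-0.023  0.007 -1.   ] delta tool [0.1042 0.1268 0.1072]
```

>>> send_rows([
  {"linear":[0,0,0],"delta_rot":[-1.4,0,-5],"fingers":0.0},
  {"linear":[0,0,0],"delta_rot":[0,0,0],"fingers":0.0},
  {"linear":[0.02,0.024,0],"delta_rot":[0,0,0],"fingers":0.0},
  {"linear":[0.022,0.022,0],"delta_rot":[0,0,0],"fingers":0.0},
  {"linear":[0.022,0.022,0],"delta_rot":[0,0,0],"fingers":0.0},
  {"linear":[0.015,0.02,0],"delta_rot":[0,0,0],"fingers":0.0},
  {"linear":[0.008,0.012,0],"delta_rot":[0,0,0],"fingers":0.0},
  {"linear":[0,0,0],"delta_rot":[0,0,0],"fingers":0.0},
  {"linear":[0,0,0],"delta_rot":[0,0,0],"fingers":0.0},
])

```text
clock: 10.47
position: [0.604, -0.0656, 0.1443]
ee_rot: [-0.007, 0.766, 0.643, -0.005]
contact_force: [-0.3, -1.6, -0.1]
width: -0.0001
```

```bash
python3 go.py .6387 -.0727 .045
```

```text
t 10.4667 pos [ 0.604  -0.0656  0.1443] F [-0.27 -1.57 -0.15] w -0.0001 tips 0.025
yaw 80.02 z [-0.017  0.004 -1.   ] delta tool [-0.001   0.0371  0.0986]
```

>>> send_rows([
  {"linear":[0,0.01,0],"delta_rot":[-1.0,0,-2],"fingers":0.0},
  {"linear":[0,0.014,0],"delta_rot":[0,0,0],"fingers":0.0},
  {"linear":[0,0.01,0.005],"delta_rot":[0,0,0],"fingers":0.0},
  {"linear":[0,0,0.015],"delta_rot":[0,0,0],"fingers":0.0},
  {"linear":[0,0,0.005],"delta_rot":[0,0,0],"fingers":0.0},
  {"linear":[0,0,0],"delta_rot":[0,0,0],"fingers":0.0},
])

```text
clock: 10.97
position: [0.6319, -0.0728, 0.1151]
ee_rot: [-0.003, 0.756, 0.654, -0.003]
contact_force: [0.2, 0.1, -0.3]
width: 0.0
```

```bash
python3 go.py .6387 -.0727 .045
```

```text
t 10.9667 pos [ 0.6319 -0.0728  0.1151] F [ 0.19  0.08 -0.26] w 0.0 tips 0.025
yaw 81.72 z [-0.009  0.    -1.   ] delta tool [0.0011 0.0074 0.07  ]
```

>>> send_rows([
  {"linear":[0,0.006,0],"delta_rot":[-0.5,0,0],"fingers":0.0},
  {"linear":[0,0,0.01],"delta_rot":[0,0,0],"fingers":0.0},
  {"linear":[0,0,0.012],"delta_rot":[0,0,0],"fingers":0.0},
  {"linear":[0,0,0.005],"delta_rot":[0,0,0],"fingers":0.0},
  {"linear":[0,0,0],"delta_rot":[0,0,0],"fingers":0.0},
])

```text
clock: 11.38
position: [0.637, -0.0749, 0.087]
ee_rot: [0.001, 0.757, 0.653, -0.001]
contact_force: [-0.3, -0.2, -0.0]
width: 0.0002
```

```bash
python3 go.py .6387 -.0727 .045;  python3 - <<'E'
from h import *
a=snap('side','x.png'); 
cv2.imwrite('pics/f.png',cv2.resize(a[180:300,240:400],(800,600),interpolation=cv2.INTER_CUBIC)[:,:,::-1])
E
```

```text
t 11.3833 pos [ 0.637  -0.0749  0.087 ] F [-0.34 -0.22 -0.02] w 0.0002 tips 0.025
yaw 81.57 z [-0.    -0.002 -1.   ] delta tool [0.0025 0.0014 0.042 ]
```

View pics/f.png

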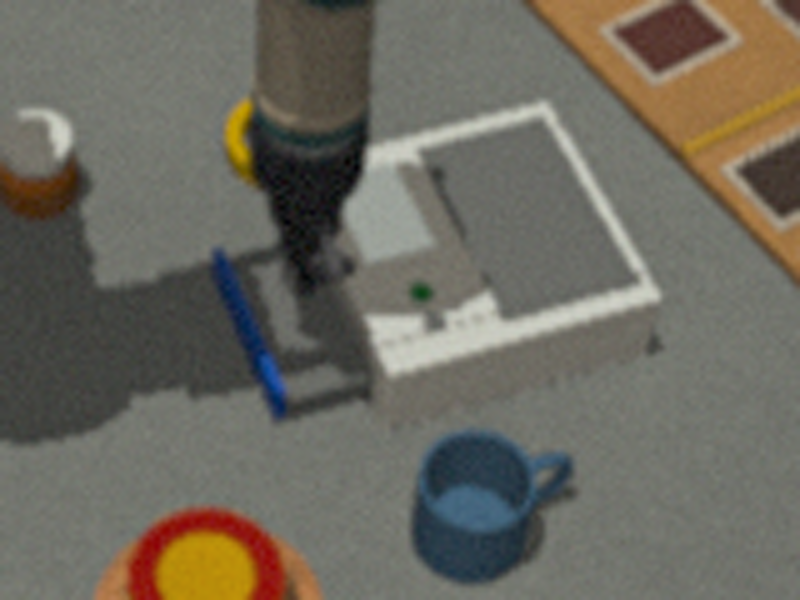

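The tips hang above the open tray, between the blue lip at (245,330) and the printer's front at (360,300) in the crop. I descend next.

>>> send_rows([
  {"linear":[0,0,0.01],"delta_rot":[0,0,0],"fingers":0.0},
  {"linear":[0,0,0.01],"delta_rot":[0,0,0],"fingers":0.0},
  {"linear":[0,0,0.01],"delta_rot":[0,0,0],"fingers":0.0},
  {"linear":[0,0,0.006],"delta_rot":[0,0,0],"fingers":0.0},
  {"linear":[0,0,0.003],"delta_rot":[0,0,0],"fingers":0.0},
  {"linear":[0,0,0],"delta_rot":[0,0,0],"fingers":0.0},
])

```text
clock: 11.93
position: [0.6376, -0.075, 0.0454]
ee_rot: [0.001, 0.757, 0.653, 0.0]
contact_force: [-0.6, -0.3, 0.7]
width: -0.0002
```

```bash
python3 go.py .6387 -.0727 .045
```

```text
t 11.9333 pos [ 0.6376 -0.075   0.0454] F [-0.55 -0.32  0.72] w -0.0002 tips 0.025
yaw 81.58 z [ 0.002 -0.002 -1.   ] delta tool [0.0024 0.0008 0.0004]
```

>>> send_rows([
  {"linear":[0,-0.006,0],"delta_rot":[0,0,0],"fingers":0.0},
  {"linear":[0,-0.008,0],"delta_rot":[0,0,0],"fingers":0.0},
  {"linear":[0,-0.008,0],"delta_rot":[0,0,0],"fingers":0.0},
  {"linear":[0,-0.008,0],"delta_rot":[0,0,0],"fingers":0.0},
  {"linear":[0,-0.008,0],"delta_rot":[0,0,0],"fingers":0.0},
  {"linear":[0,-0.008,0],"delta_rot":[0,0,0],"fingers":0.0},
  {"linear":[0,-0.008,0],"delta_rot":[0,0,0],"fingers":0.0},
])

```text
clock: 12.52
position: [0.5847, -0.0674, 0.0464]
ee_rot: [0.006, 0.757, 0.653, 0.004]
contact_force: [2.9, -0.3, -2.5]
width: -0.0002
```

```bash
python3 go.py .5205 -.0575 .045
```

```text
t 12.5167 pos [ 0.5847 -0.0674  0.0464] F [ 2.86 -0.34 -2.5 ] w -0.0002 tips 0.025
yaw 81.56 z [ 0.014 -0.004 -1.   ] delta tool [ 0.0003 -0.065   0.0004]
```

>>> send_rows([
  {"linear":[0,-0.008,0],"delta_rot":[0.4,0,0],"fingers":0.0},
  {"linear":[0,-0.008,0],"delta_rot":[0.4,0,0],"fingers":0.0},
  {"linear":[0,-0.008,0],"delta_rot":[0,0,0],"fingers":0.0},
  {"linear":[0,-0.008,0],"delta_rot":[0,0,0],"fingers":0.0},
  {"linear":[0,-0.008,0],"delta_rot":[0,0,0],"fingers":0.0},
  {"linear":[0,-0.006,0],"delta_rot":[0,0,0],"fingers":0.0},
  {"linear":[0,-0.004,0],"delta_rot":[0,0,0],"fingers":0.0},
])

```text
clock: 13.1
position: [0.5298, -0.0595, 0.0471]
ee_rot: [0.002, 0.757, 0.653, -0.001]
contact_force: [2.6, -0.4, -1.9]
width: 0.0001
```

```bash
python3 go.py .5190 -.0575 .045
```

```text
t 13.1 pos [ 0.5298 -0.0595  0.0471] F [ 2.63 -0.43 -1.87] w 0.0001 tips 0.025
yaw 81.58 z [ 0.001 -0.003 -1.   ] delta tool [ 0.0004 -0.011   0.0021]
```

>>> send_rows([
  {"linear":[0,-0.004,0],"delta_rot":[0,0,0],"fingers":0.0},
  {"linear":[0,-0.004,0],"delta_rot":[0,0,0],"fingers":0.0},
  {"linear":[0,-0.003,0],"delta_rot":[0,0,0],"fingers":0.0},
])

```text
clock: 13.35
position: [0.5174, -0.0577, 0.0472]
ee_rot: [0.002, 0.757, 0.653, -0.001]
contact_force: [1.1, -0.5, -2.0]
width: 0.0001
```

>>> send_rows([
  {"linear":[0,-0.003,0],"delta_rot":[0,0,0],"fingers":0.0},
  {"linear":[0,-0.003,0],"delta_rot":[0,0,0],"fingers":0.0},
])

```text
clock: 13.52
position: [0.5169, -0.0577, 0.0479]
ee_rot: [0.007, 0.758, 0.653, 0.004]
contact_force: [8.1, -0.4, -6.6]
width: 0.0
```

>>> send_rows([
  {"linear":[0,-0.004,0],"delta_rot":[0,0,0],"fingers":0.0},
  {"linear":[0,-0.004,0],"delta_rot":[0,0,0],"fingers":0.0},
])

```text
clock: 13.68
position: [0.5167, -0.0577, 0.0488]
ee_rot: [0.013, 0.758, 0.652, 0.01]
contact_force: [9.1, -0.8, -6.0]
width: 0.0002
```

>>> send_rows([
  {"linear":[0,0.006,0],"delta_rot":[0,0,0],"fingers":0.0},
  {"linear":[0,0.01,0],"delta_rot":[0,0,0],"fingers":0.0},
  {"linear":[0,0.006,0],"delta_rot":[0,0,0],"fingers":0.0},
  {"linear":[0,0,0],"delta_rot":[0,0,0],"fingers":0.0},
])

```text
clock: 14.02
position: [0.5371, -0.0604, 0.0494]
ee_rot: [0.01, 0.758, 0.652, 0.007]
contact_force: [-0.1, -0.0, -0.3]
width: -0.0
```

```bash
python3 go.py .5190 -.0575 .045
```

```text
t 14.0167 pos [ 0.5371 -0.0604  0.0494] F [-0.12 -0.03 -0.33] w -0.0 tips 0.025
yaw 81.43 z [ 0.025 -0.006 -1.   ] delta tool [ 0.0002 -0.0184  0.0039]
```

>>> send_rows([
  {"linear":[0,0,0],"delta_rot":[1.4,0,0],"fingers":0.0},
  {"linear":[0,0,-0.01],"delta_rot":[0,0,0],"fingers":0.0},
  {"linear":[0,0,-0.02],"delta_rot":[0,0,0],"fingers":0.0},
  {"linear":[0,0,-0.03],"delta_rot":[0,0,0],"fingers":0.0},
  {"linear":[0,0,-0.03],"delta_rot":[0,0,0],"fingers":0.0},
  {"linear":[0,0,-0.03],"delta_rot":[0,0,0],"fingers":0.0},
  {"linear":[0,0,-0.02],"delta_rot":[0,0,0],"fingers":0.0},
  {"linear":[0.02,0,-0.01],"delta_rot":[0,0,0],"fingers":0.0},
  {"linear":[0.035,-0.01,0],"delta_rot":[0,0,0],"fingers":0.0},
  {"linear":[0.035,-0.01,0],"delta_rot":[0,0,0],"fingers":0.0},
  {"linear":[0.035,-0.01,0],"delta_rot":[0,0,0],"fingers":0.0},
  {"linear":[0.035,-0.01,0],"delta_rot":[0,0,0],"fingers":0.0},
])

```text
clock: 15.02
position: [0.5169, 0.1034, 0.2042]
ee_rot: [-0.008, 0.762, 0.648, -0.01]
contact_force: [0.6, 0.2, 0.0]
width: 0.0001
```

>>> send_rows([
  {"linear":[0.035,0,0],"delta_rot":[0,0,0],"fingers":0.0},
  {"linear":[0.035,0,0],"delta_rot":[0,0,0],"fingers":0.0},
  {"linear":[0.035,0,0],"delta_rot":[0,0,0],"fingers":0.0},
  {"linear":[0.015,0,0],"delta_rot":[0,0,0],"fingers":0.0},
  {"linear":[0,0,0],"delta_rot":[0,0,0],"fingers":0.0},
  {"linear":[0,0,0],"delta_rot":[0,0,0],"fingers":0.0},
])

```text
clock: 15.52
position: [0.5291, 0.2341, 0.2021]
ee_rot: [-0.012, 0.759, 0.651, -0.015]
contact_force: [-0.4, -0.9, -0.4]
width: 0.0003
```

```bash
python3 go.py .5190 -.0575 .2
python3 - <<'E'
from fit import *
a=snap('top','x.png'); b=snap('side','x.png')
fitcyl('tin',.05,.055,[.48,-.24]); fitcyl('mat',.075,.001,[.48,-.24]); fitcyl('jar',.03,.062,[.53,.13])
# expected lip outline at full travel
th=-.137; ims=[]
for n,im,(x,y) in(('top',a,(220,140)),('side',b,(220,180))):
    g=cv2.resize(im,None,fx=3,fy=3,interpolation=cv2.INTER_CUBIC)
    cv2.polylines(g,[np.round(hullc(n,box(.7645,-.09,th,-.268,-.26,-.065,.065,.012,.038))[1]*3+1).astype(int)],True,(0,255,0),1)
    ims.append(g[y*3:y*3+480,x*3:x*3+400])
cv2.imwrite('pics/g.png',np.hstack(ims)[:,:,::-1])
E
```

```text
t 15.5167 pos [0.5291 0.2341 0.2021] F [-0.44 -0.87 -0.4 ] w 0.0003 tips 0.025
yaw 81.27 z [-0.038 -0.002 -0.999] delta tool [-0.2897  0.0344  0.003 ]
tin {'top': [0.4829, -0.2436, 0.0], 'side': [0.4813, -0.2389, 0.0], 'both': [0.4819, -0.2417, 0.63]}
mat {'top': [0.4897, -0.2381, 0.0], 'side': [0.4729, -0.2618, 0.0], 'both': [0.4832, -0.2485, 4.64]}
jar {'top': [0.5338, 0.1262, 0.0], 'side': [0.5299, 0.1319, 0.0], 'both': [0.5317, 0.128, 0.9]}
```

View pics/g.png

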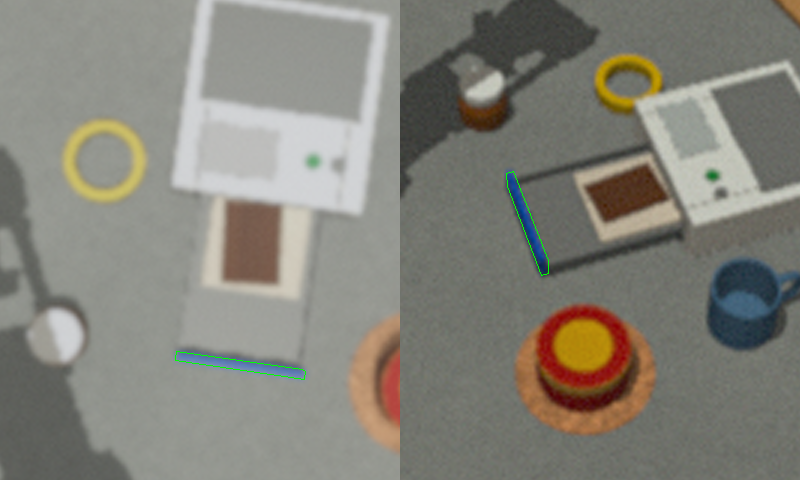

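The lip lies on the outline predicted for full travel in both views. The tin stands upright and centred on the mat, and the jar has not moved. I'm handing the job in.

```bash
python3 -c "
from rig import manip; print(manip.sign_off())"
```

```text
the job is handed in; nothing more can be done
None
```

The red tin is on the cork mat and the printer tray is out at its stop. I handed the job in at about 15.5 s on the robot's clock.

**Tin:** I slid it upright about 205 mm along the desk with both fingertips. The final fit puts it at (0.482, −0.242), within about 2 mm of the mat's centre as measured before the push (0.4835, −0.242).

**Tray:** I lowered the closed fingertips behind the blue lip and pulled it at about 2.6 N until the tray stopped moving and the force rose to 9 N. I then backed off the lip, lifted clear and moved away.

**Last checks:**
- The lip lies on the outline predicted for 110 mm of travel in both camera views.
- The jar has not moved, to within about 1 mm.
- The tape and mug look untouched in the last picture. I did not measure either one again, and I did not check the flask and screwdriver.
- The robot is touching nothing.

**Disagreement:** fitting the mat again after the push gave results that differed between the two cameras (4.6-pixel residual). The tin now covers part of the mat, so I used the earlier fit and the picture instead.

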